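Press the carved bosses home in order

ROBOT

A 7-joint arm with a two-finger parallel gripper is mounted at the origin on the work surface. World frame = base frame: x ahead of the robot, y to its left, z up, the work surface at z = 0. Lengths are in m, angles in rad, forces in N, time in s.
With the tool pointing down it reaches from about 0.425 to 0.875 m from the base axis. Payload 4.7 kg.
Tool frame: the origin (TCP) lies at the very end of the fingers, on their centre line; the grasp point (between the pads) lies behind it (robot.hold_point_z is the z of the grasp point in the tool frame, in m); z points along the fingers, y is the line along which they close (so a half turn about z gives the same grasp; the last joint's range is limited). The gripper opens to 85 mm and grips with 20 to 120 N. Pads are 22 mm wide; open, the fingers measure 114 mm over their backs; the gripper's body (76 mm by 85 mm) begins 54 mm behind the grasp point. The pads swing forward as they close: fully open they stand 13 mm farther back than shut.
Start: joints at [1.203, 0.321, -0.07, 1.45, 0.023, 1.371, -0.057], TCP at [0.242, -0.603, 0.231] pointing down, gripper open.
Joint ranges: [-2.86, 2.86], [-0.3, 2.09], [-1.38, 1.24], [0.06, 2.45], [-1.56, 4.7], [0.09, 2.05], [-2.69, 2.69]. Speed limits (rad/s): [2.57, 2.57, 3.14, 3.14, 3.14, 3.14, 3.14].

INTERFACE

Orientations are given as a unit quaternion [w, x, y, z].
In Python, from bench import readout, snapshot, robot gives the robot as it stands. The module is installed in compiled form; this text tells all that it offers.
- The arm moves only by the shell command python3 -m pendant 'ROWS' [OPENING]. ROWS is JSON, a list of rows, each a list of 2 entries, a list of its own where there are three numbers: the shift along the tool's x, y, z each as a share of 200 mm, from -1 to 1, then the turn, a rotation vector about the tool's x, y, z each as a share of 0.5 rad, from -1 to 1. A call has 1 to 20 rows; each row shifts and turns the commanded pose from where the row before left it, along the tool's axes as they then stand; what a row does not reach is not made up. A row lasts 1/12 s, in which the tool goes at most 41.7 mm and 7.16 degrees, less where a joint would pass 70% of its speed; a pose out of reach is approached as far as the arm can. A call with a number of a shift or a turn outside -1 to 1 is refused whole. A call with a gripper value outside its range is refused whole. OPENING is the opening, from -1 (shut) to 1 (fully open), set as the call begins (- or left out, the last holds). The fingers move at their own pace and stop on an object; the grip force is fixed at half the most. Time passes only in rows, so rows that do not move let the fingers close. It gives the time, the measured TCP pose, the force, the opening and the grip force at its end, in the units of the state.
- readout.observe(): the state, without advancing time (a new reading comes with each control period).
- snapshot(name): name is "side" or "top" or "wrist"; returns a dict with "pixels" (420x560x3 uint8, red, green, blue), "mtx" (3x3 intrinsics, pixels), "world_to_cam" (4x4, takes a point from world to camera coordinates). Camera axes: x right, y down, z forward; pixel columns grow to the right and rows downward; lengths in m; the calibration is good to about 2 mm. A picture is of the moment at which its call begins. There is no depth.
- robot.close_job(): hands the job in; it is judged then, once.
The state is a dict: "t": time; "qpos": joint angles; "dq": joint speeds; "effort": joint torques, N m; "position": TCP position; "tcp_rot": TCP orientation; "wrist_force": force on the tool from outside, world axes, zero at the start; "ft_torque": the same for the moment, N m; "width": finger opening in m; "grip_force": force on a finger pad.
Only numpy, scipy, OpenCV 4.12 (cv2) and the standard library are available. Lean on these libraries where they do the work, as an engineer would, in place of code of your own. Each camera call takes 0.05 s, during which the arm holds its last target. There are 200 camera calls.

TASK

The ornament bosses on the clamped carved panel are glued and waiting to be seated: with closed fingertips, gently press first the round boss, then the square one, then the long bar-shaped one straight down until each is fully home on the panel. Leave the cross-shaped boss standing proud, as it has no glue yet; do not pinch or pull up any boss, and leave the pencil, tools and other things on the bench where they are.

Things in the scene. Friction and masses are not known exactly. Their poses are not given: they have to be found in the camera images.
- panel: Carved wooden panel 260 (x) x 340 (y) x 24 mm, clamped flat on the bench, immovable; origin at the centre of its underside, z up. Its face is 24 mm above the bench, border 5 mm higher; two steel hold-down clamps at the middles of its near and far long edges rise 34 mm above the bench. The four bosses stand one per quarter, in any arrangement, 95 mm or more apart.
- boss_round (a joint): The round boss: pale wood, head round, 44 mm across, top flat over 32 mm, 10 mm thick, over a 6 mm cork washer on a shank sliding down into the panel. Value = how far pressed in (m): 0 to 0.003 at the start, 0.010 fully home (stop); negative = pulled up. Moving it takes 3 N, no return spring; at the stop only the cork yields (up to 6 mm, 4 N/mm). Press to 6-8 N.
- boss_round_top (a point): Centre of the flat top of the round boss; moves with it. 47 to 50 mm above the bench at the start, 40 mm when home and let go; about 38 mm while pressed home with 8 N. z up.
- boss_square (a joint): The square boss: pale wood, head square, 42 x 42 mm, flat top, 10 mm thick, over a 6 mm cork washer on a shank sliding down into the panel. Value = how far pressed in (m): 0 to 0.003 at the start, 0.010 fully home (stop); negative = pulled up. Moving it takes 3 N, no return spring; at the stop only the cork yields (up to 6 mm, 4 N/mm). Press to 6-8 N.
- boss_square_top (a point): Centre of the flat top of the square boss; moves with it. 47 to 50 mm above the bench at the start, 40 mm when home and let go; about 38 mm while pressed home with 8 N. z up.
- boss_long (a joint): The long boss: pale wood, head a bar 24 (x) x 66 (y) mm, flat top, 10 mm thick, over a 6 mm cork washer on a shank sliding down into the panel. Value = how far pressed in (m): 0 to 0.003 at the start, 0.010 fully home (stop); negative = pulled up. Moving it takes 3 N, no return spring; at the stop only the cork yields (up to 6 mm, 4 N/mm). Press to 6-8 N.
- boss_long_top (a point): Centre of the flat top of the long boss; moves with it. 47 to 50 mm above the bench at the start, 40 mm when home and let go; about 38 mm while pressed home with 8 N. z up.
- boss_cross (a joint): The cross boss: pale wood, head a plus sign 56 mm across, arms 18 mm wide, flat top, 10 mm thick, over a 6 mm cork washer on a shank sliding down into the panel. Value = how far pressed in (m): 0 to 0.003 at the start, 0.010 fully home (stop); negative = pulled up. Moving it takes 3 N, no return spring; at the stop only the cork yields (up to 6 mm, 4 N/mm). Leave this one alone.
- boss_cross_top (a point): Centre of the flat top of the cross boss; moves with it. 47 to 50 mm above the bench at the start, 40 mm when home and let go; about 38 mm while pressed home with 8 N. z up.
- pencil: Short flat pencil stub 10 x 80 x 8 mm lying on the panel between the bosses, along its y axis; origin under its middle, on the panel face. Loose; not to be disturbed.
- gouge: Carving gouge lying on the bench left of the panel, 220 mm long along its x axis, wooden handle towards -x, 22 mm wide, 20 mm high; origin under the ferrule in the middle. Loose; not to be disturbed.
- glue: White glue jar, 48 mm diameter, 95 mm tall, standing right of the panel; origin at the centre of its underside. Loose; not to be disturbed.
- sanding_block: Cork sanding block 100 x 45 x 30 mm, on the bench right of the panel; origin at the centre of its underside. Loose; not to be disturbed.
- mallet: Round carver's mallet standing on its head, handle up, head 84 mm diameter, 217 mm tall, on the left of the bench; origin at the centre of its underside. Loose; not to be disturbed.

How it is judged:
On the way, in this order (a step that is already met when the one before it is completed fails the run):
1. the round boss is pressed home while the square, long and cross bosses still stand proud (value of joint boss_round above 0.008 m and value of joint each of boss_square, boss_long, boss_cross below 0.006 m), for 0.1 s.
2. then the square boss is pressed home while the long and cross bosses still stand proud (value of joint each of boss_round, boss_square above 0.008 m and value of joint each of boss_long, boss_cross below 0.006 m), for 0.1 s.
3. then the long boss is pressed home (value of joint each of boss_round, boss_square, boss_long above 0.008 m and value of joint boss_cross below 0.006 m), for 0.1 s.
At the end, for the whole second after the job is handed in: Round, square and long bosses within 2 mm of fully home (joint above 0.008), the cross boss still standing proud (joint between -0.003 and 0.006), every loose thing at rest within 20 mm of where it was (all of step 3 and value of joint boss_cross above -0.003 m and distance of each of pencil, gouge, glue, sanding_block, mallet from where it was at the start of the episode below 0.02 m and linear speed of each of pencil, gouge, glue, sanding_block, mallet below 0.02 m/s); the robot touches nothing.
It fails at once if a boss is pulled up by more than 3 mm (value of joint any of boss_round, boss_square, boss_long, boss_cross below -0.003 m).
It fails at once if the cross boss is pressed in (value of joint boss_cross above 0.006 m).
It fails at once if a boss or the panel is struck or pressed roughly by the fingers, with more than 50 N (contact force between the fingers and panel above 50 N or contact force between the fingers and boss_round above 50 N or contact force between the fingers and boss_square above 50 N or contact force between the fingers and boss_long above 50 N or contact force between the fingers and boss_cross above 50 N).
It fails at once if a loose thing on the bench or the panel is moved by more than 20 mm (distance of any of pencil, gouge, glue, sanding_block, mallet from where it was at the start of the episode above 0.02 m).
It also fails if it takes over 40 s, if anything falls off the work surface, if the arm or the gripper's body presses on something with over 40 N, if the wrist force passes 120 N, or if a joint passes its speed limit or range.

## Working session

There is one attempt and no reset: what is moved stays moved. The work goes in short steps, Python scripts to look and compute and a shell command to move; the robot and the scene stay as the last step left them, time stands still between calls to the robot, and variables do not carry over. Pictures are saved under pics/ and viewed, at most 10 in all, crops included, and the job is handed in when it is done.

```bash
mkdir -p pics; python3 - <<'E'
from bench import readout, snapshot, robot
import cv2,numpy as np
s=readout.observe()
for k in("t","position","tcp_rot","wrist_force","width"):print(k,s[k])
print(robot.hold_point_z)
for n in("top","side"):
    d=snapshot(n); cv2.imwrite(f"pics/{n}0.png",d["pixels"][:,:,::-1]); np.savez(f"{n}0.npz",**d)
    print(n,d["mtx"].round(1).tolist(),d["world_to_cam"].round(3).tolist())
E
```

```text
t 0.0
position [ 0.24195851 -0.60270828  0.2302181 ]
tcp_rot [-9.35639039e-04  9.81828103e-01  1.89769995e-01 -2.23555107e-04]
wrist_force [-0.25928866 -0.59819941 -0.53218656]
width 0.08534256255227247
-0.0187
top [[536.8, 0.0, 282.9], [0.0, 536.8, 216.5], [0.0, 0.0, 1.0]] [[0.029, -1.0, -0.003, 0.076], [-0.994, -0.028, -0.103, 0.565], [0.103, 0.006, -0.995, 1.199], [0.0, 0.0, 0.0, 1.0]]
side [[478.9, 0.0, 276.8], [0.0, 478.9, 201.7], [0.0, 0.0, 1.0]] [[0.983, -0.185, 0.021, -0.54], [-0.071, -0.476, -0.877, 0.148], [0.172, 0.86, -0.48, 0.891], [0.0, 0.0, 0.0, 1.0]]
```

View pics/top0.png

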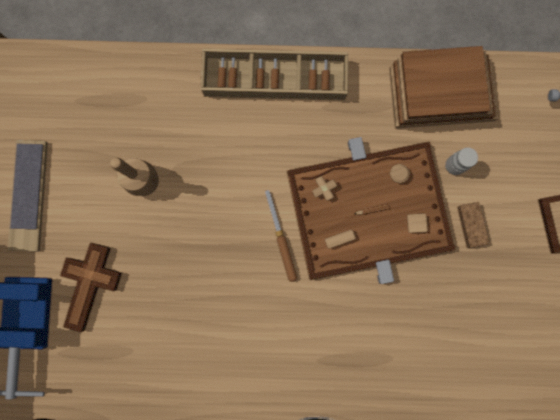

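View pics/side0.png

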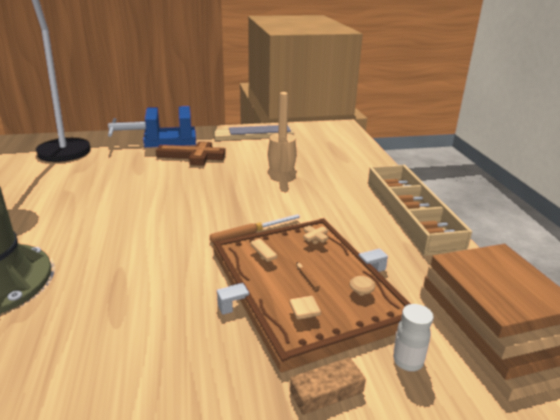

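The top view shows the cross boss at about (324,188), round (400,174), square (417,223), long (341,239) and the pencil at (373,210). The side view shows long (264,251), cross (316,235), round (362,285) and square (305,308). Next I'll segment the pale heads and triangulate their positions.

```bash
cat > h.py <<'E'
import numpy as np,cv2
def ray(d,uv):
    T=d["world_to_cam"];R=T[:3,:3];K=d["mtx"]
    v=R.T@np.linalg.solve(K,[uv[0],uv[1],1.]);return -R.T@T[:3,3],v/np.linalg.norm(v)
def onplane(d,uv,z):
    c,v=ray(d,uv);return c+v*(z-c[2])/v[2]
def tri(d1,p1,d2,p2):
    c,v=ray(d1,p1);e,w=ray(d2,p2)
    s=np.linalg.lstsq(np.c_[v,-w],e-c,rcond=None)[0]
    a,b=c+s[0]*v,e+s[1]*w
    return (a+b)/2,np.linalg.norm(a-b)
def blob(d,seed,r,thr):
    """pale blob near the seed: min-area-rect centre, size, hull centroid"""
    g=d["pixels"].astype(int); m=(g[:,:,1]>thr).astype(np.uint8)
    k=np.zeros_like(m);cv2.circle(k,seed,r,1,-1)
    cs,_=cv2.findContours(m*k,cv2.RETR_EXTERNAL,cv2.CHAIN_APPROX_NONE)
    c=max(cs,key=cv2.contourArea);M=cv2.moments(cv2.convexHull(c))
    return (M["m10"]/M["m00"],M["m01"]/M["m00"]),cv2.minAreaRect(c),cv2.contourArea(c)
E
python3 - <<'E'
from h import *
T=dict(np.load("top0.npz"));S=dict(np.load("side0.npz"))
for n,p,q in(("round",(400,174),(362,285)),("square",(417,223),(305,308)),("long",(341,239),(264,251)),("cross",(324,188),(316,235))):
    gt=T["pixels"][p[1]-22:p[1]+22,p[0]-22:p[0]+22,1];gs=S["pixels"][q[1]-16:q[1]+16,q[0]-20:q[0]+20,1]
    tt=cv2.threshold(gt,0,255,cv2.THRESH_OTSU)[0];ts=cv2.threshold(gs,0,255,cv2.THRESH_OTSU)[0]
    a=blob(T,p,22,tt);b=blob(S,q,18,ts)
    x,e=tri(T,a[0],S,b[0])
    print(n,tt,ts,np.round(a[0],1),np.round(b[0],1),"tri",x.round(4),"err",e.round(4),"top@.048",onplane(T,a[0],.0485).round(4),np.round(a[1][1],1),round(a[1][2]))
a=T["pixels"][130:290,270:500,::-1];b=S["pixels"][210:350,200:420,::-1]
A=cv2.resize(a,(690,480),interpolation=2);cv2.imwrite("pics/t1.png",A)
B=cv2.resize(b,(792,504),interpolation=2);cv2.imwrite("pics/s1.png",B)
E
```

```text
round 98.0 137.0 [398.5 172.5] [362.  283.1] tri [ 0.6694 -0.1688  0.0429] err 0.0001 top@.048 [ 0.6683 -0.1676  0.0485] [17. 17.] 45
square 103.0 156.0 [416.6 222.8] [304.5 305.4] tri [ 0.5554 -0.2101  0.0436] err 0.0002 top@.048 [ 0.5549 -0.2089  0.0485] [18.  18.5] 86
long 105.0 150.0 [339.3 238.5] [263.6 248.1] tri [ 0.5153 -0.0364  0.044 ] err 0.0012 top@.048 [ 0.5145 -0.0359  0.0485] [10.  28.9] 70
cross 101.0 140.0 [323.6 188. ] [315.2 232.3] tri [0.6286 0.0013 0.0455] err 0.0006 top@.048 [0.6279 0.0016 0.0485] [20.6 19.9] 15
```

View pics/s1.png

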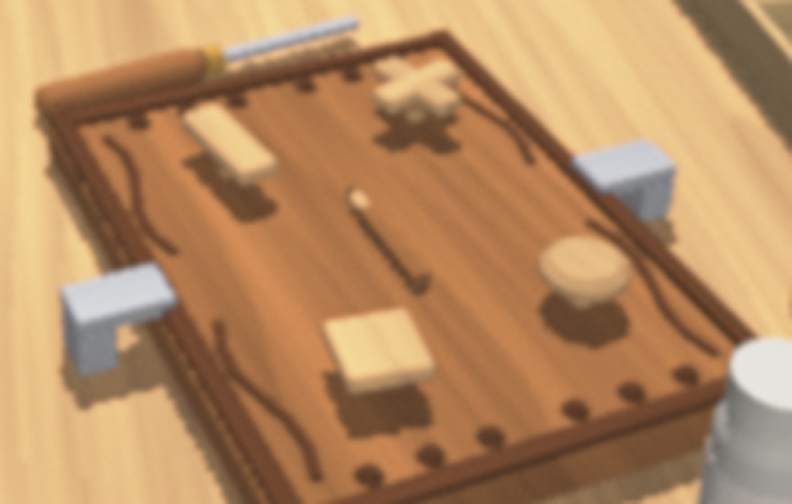

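View pics/t1.png

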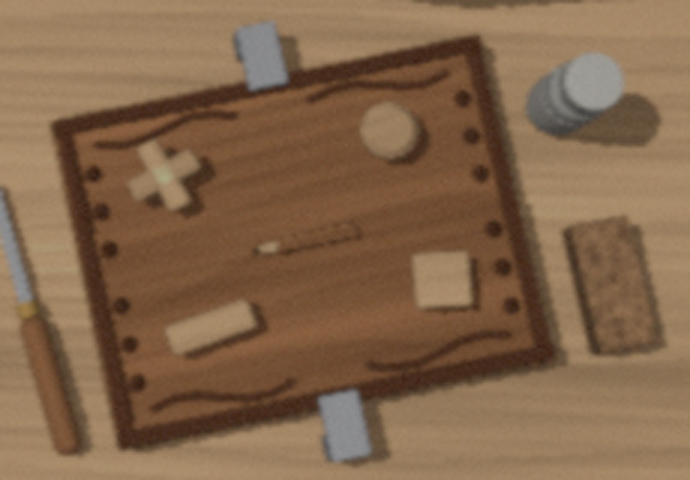

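The crops confirm the shapes, and the heights (about 43–46 mm at head centroids that include the side faces) fit tops at 47–50 mm. From the zoomed top view I'll refine the tops to round at pixel (400,173.7) and square at (417.6,223.3). The first move goes above the round boss with the fingers shut.

```bash
python3 -m pendant '[[[0.174,-0.0765,0.025],[0,0,0]],[[0.174,-0.0765,0.025],[0,0,0]],[[0.174,-0.0765,0.025],[0,0,0]],[[0.174,-0.0765,0.025],[0,0,0]],[[0.174,-0.0765,0.025],[0,0,0]],[[0.174,-0.0765,0.025],[0,0,0]],[[0.174,-0.0765,0.025],[0,0,0]],[[0.174,-0.0765,0.025],[0,0,0]],[[0.174,-0.0765,0.025],[0,0,0]],[[0.174,-0.0765,0.025],[0,0,0]],[[0.174,-0.0765,0.025],[0,0,0]],[[0.174,-0.0765,0.025],[0,0,0]],[[0.174,-0.0765,0.025],[0,0,0]],[[0.174,-0.0765,0.025],[0,0,0]],[[0.174,-0.0765,0.025],[0,0,0]],[[0.174,-0.0765,0.025],[0,0,0]],[[0,0,0],[0,0,0]],[[0,0,0],[0,0,0]],[[0,0,0],[0,0,0]]]' -1
python3 - <<'E'
from h import *
from bench import readout,snapshot
from scipy.spatial.transform import Rotation as R
d=snapshot("wrist");s=readout.observe();np.savez("w1.npz",**d)
cv2.imwrite("pics/w1.png",d["pixels"][:,:,::-1])
M=R.from_quat(np.roll(s["tcp_rot"],-1)).as_matrix();print(s["position"],M.round(3).tolist())
T=dict(np.load("top0.npz"))
for n,p in(("round",(400,173.7)),("square",(417.6,223.3)),("long",(340.3,239.2))):
    g=onplane(T,p,.048);K=d["world_to_cam"];c=K[:3,:3]@g+K[:3,3];u=d["mtx"]@c
    print(n,g.round(4),"wrist px",(u[:2]/u[2]).round(),"shift shares",(M.T@(g-s["position"])/.2).round(3))
E
```

```text
t: 1.68
position: [0.6671, -0.169, 0.1505]
tcp_rot: [0.0, 0.982, 0.19, -0.001]
wrist_force: [-1.1, -0.3, 0.1]
width: 0.0001
grip_force: 0.0
[ 0.66681131 -0.17036557  0.15088627] [[0.929, 0.371, -0.001], [0.371, -0.929, -0.001], [-0.002, 0.001, -1.0]]
round [ 0.6657 -0.1711  0.048 ] wrist px [279. 208.] shift shares [-0.005  0.001  0.514]
square [ 0.5538 -0.2113  0.048 ] wrist px [275. 328.] shift shares [-0.6   -0.02   0.515]
long [ 0.513  -0.0383  0.048 ] wrist px [ 84. 304.] shift shares [-0.468 -0.899  0.515]
```

View pics/w1.png

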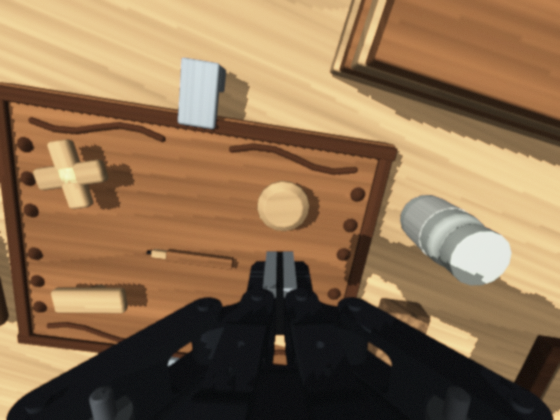

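The wrist view shows the round boss at (283,206), the long one at (88,300), the cross at (69,174), and the fingertip at (280,255). Predicted positions agree to about 4 px (roughly 3 mm). I'll cross-check height and xy with the wrist rays.

```bash
python3 - <<'E'
from h import *
T=dict(np.load("top0.npz"));W=dict(np.load("w1.npz"))
for n,p,q,r in(("round",(400,173.7),(283,206),36),("long",(340.3,239.2),(88,300),45),("cross",(324.2,188),(69,174),45)):
    g=W["pixels"][q[1]-r:q[1]+r,q[0]-r:q[0]+r,1];t=cv2.threshold(np.ascontiguousarray(g),0,255,cv2.THRESH_OTSU)[0]
    b=blob(W,q,r,t);x,e=tri(T,p,W,b[0])
    print(n,np.round(b[0],1),np.round(b[1][1],1),"tri",x.round(4),e.round(4),"wrist@48",onplane(W,b[0],.048).round(4),"top@48",onplane(T,p,.048).round(4))
E
```

```text
round [280.4 204.5] [45. 44.] tri [ 0.6671 -0.172   0.0412] 0.0011 wrist@48 [ 0.6692 -0.1707  0.048 ] top@48 [ 0.6657 -0.1711  0.048 ]
long [ 86.6 301.5] [21. 71.] tri [ 0.5132 -0.0387  0.0446] 0.0002 wrist@48 [ 0.5162 -0.0402  0.048 ] top@48 [ 0.513  -0.0383  0.048 ]
cross [ 66.7 173.6] [65.8 53.3] tri [ 6.282e-01 -1.000e-04  4.560e-02] 0.0006 wrist@48 [ 0.6291 -0.0017  0.048 ] top@48 [6.28e-01 3.00e-04 4.80e-02]
```

The views agree within 3 mm, and the TCP already stands over the round boss. I'll descend to just above it, then ease down.

```bash
python3 -m pendant '[[[0,0,0.06],[0,0,0]],[[0,0,0.06],[0,0,0]],[[0,0,0.06],[0,0,0]],[[0,0,0.06],[0,0,0]],[[0,0,0.06],[0,0,0]],[[0,0,0.06],[0,0,0]],[[0,0,0.06],[0,0,0]],[[0,0,0.03],[0,0,0]],[[0,0,0.015],[0,0,0]],[[0,0,0],[0,0,0]],[[0,0,0],[0,0,0]],[[0,0,0],[0,0,0]]]'; python3 -m pendant '[[[0,0,0.005],[0,0,0]],[[0,0,0.005],[0,0,0]],[[0,0,0.005],[0,0,0]],[[0,0,0.005],[0,0,0]],[[0,0,0.005],[0,0,0]],[[0,0,0.005],[0,0,0]],[[0,0,0.005],[0,0,0]],[[0,0,0.005],[0,0,0]],[[0,0,0.005],[0,0,0]],[[0,0,0],[0,0,0]],[[0,0,0],[0,0,0]]]'
```

```text
t: 2.73
position: [0.6683, -0.1686, 0.0592]
tcp_rot: [0.0, 0.982, 0.19, 0.001]
wrist_force: [0.3, 0.1, -0.2]
width: 0.0
grip_force: 0.0
t: 3.65
position: [0.6677, -0.1686, 0.0495]
tcp_rot: [0.0, 0.982, 0.19, -0.0]
wrist_force: [-0.6, 0.7, 2.1]
width: -0.0003
grip_force: 0.8
```

```bash
python3 -m pendant '[[[0,0,0.005],[0,0,0]],[[0,0,0.005],[0,0,0]],[[0,0,0.005],[0,0,0]],[[0,0,0.005],[0,0,0]],[[0,0,0.005],[0,0,0]],[[0,0,0.005],[0,0,0]],[[0,0,0],[0,0,0]],[[0,0,0],[0,0,0]]]';python3 -m pendant '[[[0,0,0.005],[0,0,0]],[[0,0,0.005],[0,0,0]],[[0,0,0],[0,0,0]],[[0,0,0],[0,0,0]]]'
```

```text
t: 4.32
position: [0.6677, -0.1686, 0.0432]
tcp_rot: [0.0, 0.982, 0.19, -0.0]
wrist_force: [-1.4, 0.3, 1.5]
width: -0.0001
grip_force: 1.0
t: 4.65
position: [0.6677, -0.1686, 0.0412]
tcp_rot: [0.0, 0.982, 0.19, 0.0]
wrist_force: [-1.3, 0.0, 2.6]
width: -0.0001
grip_force: 1.0
```

```bash
python3 -m pendant '[[[0,0,0.005],[0,0,0]],[[0,0,0.005],[0,0,0]],[[0,0,0],[0,0,0]],[[0,0,0],[0,0,0]]]'
```

```text
t: 4.98
position: [0.6677, -0.1686, 0.0394]
tcp_rot: [0.0, 0.982, 0.19, 0.0]
wrist_force: [-1.5, -0.2, 3.4]
width: -0.0003
grip_force: 1.5
```

```bash
python3 -m pendant '[[[0,0,0.005],[0,0,0]],[[0,0,0],[0,0,0]],[[0,0,0],[0,0,0]]]'
```

```text
t: 5.23
position: [0.6677, -0.1686, 0.0388]
tcp_rot: [0.0, 0.982, 0.19, 0.0]
wrist_force: [-1.7, 0.8, 5.4]
width: 0.0001
grip_force: 2.7
```

```bash
python3 -m pendant '[[[0,0,0.005],[0,0,0]],[[0,0,0],[0,0,0]],[[0,0,0],[0,0,0]]]'
```

```text
t: 5.48
position: [0.6678, -0.1686, 0.0383]
tcp_rot: [0.0, 0.982, 0.19, 0.0]
wrist_force: [-2.3, -0.4, 8.2]
width: 0.0
grip_force: 3.7
```

Round is home: force rose 3.4, 5.4, 8.2 N over the last millimetres at z = 38.3 mm, which matches the stated pressed-home height. Next I lift and go to the square boss.

```bash
python3 -m pendant '[[[0,0,-0.02],[0,0,0]],[[0,0,-0.08],[0,0,0]],[[0,0,-0.1],[0,0,0]],[[0,0,-0.1],[0,0,0]],[[-0.1,-0.0023,0],[0,0,0]],[[-0.1,-0.0023,0],[0,0,0]],[[-0.1,-0.0023,0],[0,0,0]],[[-0.1,-0.0023,0],[0,0,0]],[[-0.1,-0.0023,0],[0,0,0]],[[-0.1,-0.0023,0],[0,0,0]],[[0,0,0],[0,0,0]],[[0,0,0],[0,0,0]],[[0,0,0],[0,0,0]]]'
python3 - <<'E'
from h import *
from bench import snapshot
for n in("top","side"):
    d=snapshot(n);np.savez(f"{n}2.npz",**d)
    if n=="side":cv2.imwrite("pics/s2.png",cv2.resize(d["pixels"][190:350,200:440,::-1],(720,480),interpolation=2))
    else:cv2.imwrite("pics/t2.png",d["pixels"][:,:,::-1])
E
```

```text
t: 6.57
position: [0.5558, -0.2104, 0.0973]
tcp_rot: [-0.0, 0.982, 0.19, 0.0]
wrist_force: [0.4, -0.1, -0.2]
width: 0.0003
grip_force: 0.0
```

View pics/s2.png

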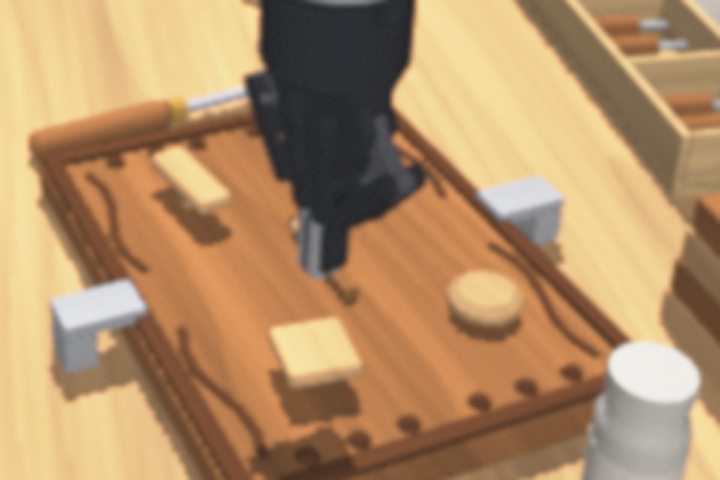

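The round head (485,300 in the crop) now sits low against the panel with almost no shadow gap. The fingertip (318,272) hangs straight above the still-proud square head (315,348). I'll press the square boss.

```bash
python3 -m pendant '[[[0,0,0.06],[0,0,0]],[[0,0,0.06],[0,0,0]],[[0,0,0.05],[0,0,0]],[[0,0,0.03],[0,0,0]],[[0,0,0.01],[0,0,0]],[[0,0,0],[0,0,0]],[[0,0,0],[0,0,0]],[[0,0,0.005],[0,0,0]],[[0,0,0.005],[0,0,0]],[[0,0,0.005],[0,0,0]],[[0,0,0.005],[0,0,0]],[[0,0,0],[0,0,0]],[[0,0,0],[0,0,0]]]'; python3 -m pendant '[[[0,0,0.005],[0,0,0]],[[0,0,0.005],[0,0,0]],[[0,0,0.005],[0,0,0]],[[0,0,0.005],[0,0,0]],[[0,0,0.005],[0,0,0]],[[0,0,0.005],[0,0,0]],[[0,0,0.005],[0,0,0]],[[0,0,0],[0,0,0]],[[0,0,0],[0,0,0]]]'
```

```text
t: 7.75
position: [0.5553, -0.2108, 0.0513]
tcp_rot: [0.0, 0.982, 0.19, -0.0]
wrist_force: [-0.1, -0.3, -0.0]
width: -0.0002
grip_force: 0.0
t: 8.5
position: [0.5553, -0.2108, 0.0444]
tcp_rot: [0.0, 0.982, 0.19, -0.0]
wrist_force: [-1.2, 0.7, 2.0]
width: 0.0
grip_force: 1.1
```

```bash
python3 -m pendant '[[[0,0,0.005],[0,0,0]],[[0,0,0.005],[0,0,0]],[[0,0,0.005],[0,0,0]],[[0,0,0.005],[0,0,0]],[[0,0,0],[0,0,0]],[[0,0,0],[0,0,0]]]'; python3 -m pendant '[[[0,0,0.005],[0,0,0]],[[0,0,0.005],[0,0,0]],[[0,0,0],[0,0,0]],[[0,0,0],[0,0,0]]]'
```

```text
t: 9.0
position: [0.5553, -0.2108, 0.0402]
tcp_rot: [0.0, 0.982, 0.19, -0.0]
wrist_force: [-0.9, -0.0, 1.5]
width: 0.0001
grip_force: 1.0
t: 9.33
position: [0.5554, -0.2108, 0.0387]
tcp_rot: [0.0, 0.982, 0.19, -0.0]
wrist_force: [-2.1, 0.9, 6.0]
width: -0.0002
grip_force: 2.7
```

```bash
python3 -m pendant '[[[0,0,0.005],[0,0,0]],[[0,0,0],[0,0,0]],[[0,0,0],[0,0,0]]]'
```

```text
t: 9.58
position: [0.5553, -0.2108, 0.0381]
tcp_rot: [0.0, 0.982, 0.19, -0.0]
wrist_force: [-3.2, 1.9, 7.9]
width: -0.0001
grip_force: 3.9
```

Square is home: 7.9 N at z = 38.1 mm. Lifting and moving to the long boss.

```bash
python3 -m pendant '[[[0,0,-0.02],[0,0,0]],[[0,0,-0.08],[0,0,0]],[[0,0,-0.1],[0,0,0]],[[0,0,-0.1],[0,0,0]],[[0.016,-0.109,0],[0,0,0]],[[0.016,-0.109,0],[0,0,0]],[[0.016,-0.109,0],[0,0,0]],[[0.016,-0.109,0],[0,0,0]],[[0.016,-0.109,0],[0,0,0]],[[0.016,-0.11,0],[0,0,0]],[[0.016,-0.11,0],[0,0,0]],[[0.016,-0.11,0],[0,0,0]],[[0,0,0],[0,0,0]],[[0,0,0],[0,0,0]],[[0,0,0],[0,0,0]]]'
python3 - <<'E'
from h import *
from bench import snapshot
d=snapshot("side");cv2.imwrite("pics/s3.png",cv2.resize(d["pixels"][190:350,200:440,::-1],(720,480),interpolation=2))
E
```

```text
t: 10.83
position: [0.5139, -0.0396, 0.0972]
tcp_rot: [0.0, 0.982, 0.19, 0.0]
wrist_force: [-0.3, -0.5, 0.2]
width: 0.0003
grip_force: 0.0
```

View pics/s3.png

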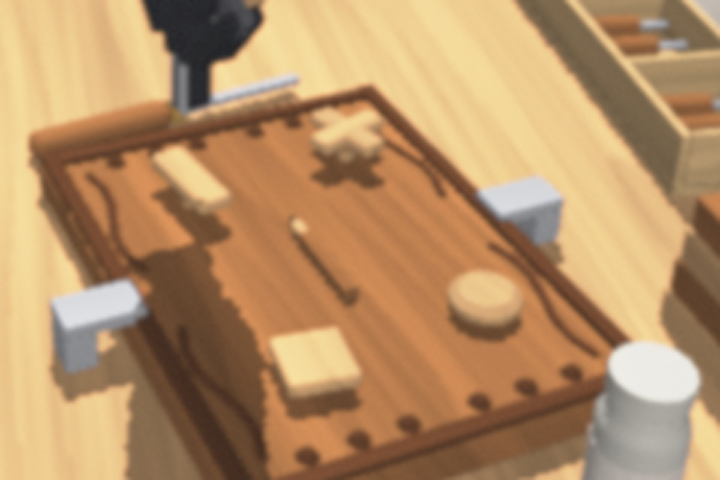

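The square (315,360) and round (485,300) bosses are down, the cross (348,135) still stands proud, and the fingertip (193,107) is above the long boss (190,177). Pressing it now.

```bash
python3 -m pendant '[[[0,0,0.06],[0,0,0]],[[0,0,0.06],[0,0,0]],[[0,0,0.05],[0,0,0]],[[0,0,0.03],[0,0,0]],[[0,0,0.01],[0,0,0]],[[0,0,0],[0,0,0]],[[0,0,0],[0,0,0]],[[0,0,0.005],[0,0,0]],[[0,0,0.005],[0,0,0]],[[0,0,0.005],[0,0,0]],[[0,0,0.005],[0,0,0]],[[0,0,0],[0,0,0]],[[0,0,0],[0,0,0]]]'; python3 -m pendant '[[[0,0,0.005],[0,0,0]],[[0,0,0.005],[0,0,0]],[[0,0,0.005],[0,0,0]],[[0,0,0.005],[0,0,0]],[[0,0,0.005],[0,0,0]],[[0,0,0.005],[0,0,0]],[[0,0,0.005],[0,0,0]],[[0,0,0],[0,0,0]],[[0,0,0],[0,0,0]]]'
```

```text
t: 11.97
position: [0.5138, -0.0388, 0.0513]
tcp_rot: [0.0, 0.982, 0.19, 0.0]
wrist_force: [0.5, -0.4, -0.3]
width: -0.0003
grip_force: 0.0
t: 12.72
position: [0.5138, -0.0388, 0.0443]
tcp_rot: [0.0, 0.982, 0.19, -0.0]
wrist_force: [0.1, 0.1, 2.2]
width: -0.0001
grip_force: 1.1
```

```bash
python3 -m pendant '[[[0,0,0.005],[0,0,0]],[[0,0,0.005],[0,0,0]],[[0,0,0.005],[0,0,0]],[[0,0,0.005],[0,0,0]],[[0,0,0],[0,0,0]],[[0,0,0],[0,0,0]]]'; python3 -m pendant '[[[0,0,0.005],[0,0,0]],[[0,0,0.005],[0,0,0]],[[0,0,0],[0,0,0]],[[0,0,0],[0,0,0]]]'
```

```text
t: 13.22
position: [0.5138, -0.0388, 0.0402]
tcp_rot: [0.0, 0.982, 0.19, -0.0]
wrist_force: [-0.7, -0.1, 2.1]
width: 0.0
grip_force: 1.0
t: 13.55
position: [0.5139, -0.0388, 0.0386]
tcp_rot: [0.0, 0.982, 0.19, -0.0]
wrist_force: [-1.4, 0.1, 6.6]
width: 0.0001
grip_force: 2.9
```

```bash
python3 -m pendant '[[[0,0,0.004],[0,0,0]],[[0,0,0],[0,0,0]],[[0,0,0],[0,0,0]]]'; python3 -m pendant '[[[0,0,-0.02],[0,0,0]],[[0,0,-0.08],[0,0,0]],[[0,0,-0.1],[0,0,0]],[[0,0,-0.15],[0,0,0]],[[0,0,-0.15],[0,0,0]],[[0,0,-0.15],[0,0,0]],[[0,0,0],[0,0,0]],[[0,0,0],[0,0,0]],[[0,0,0],[0,0,0]]]'
python3 - <<'E'
from h import *
from bench import snapshot
d=snapshot("side");cv2.imwrite("pics/s4.png",cv2.resize(d["pixels"][190:350,200:440,::-1],(720,480),interpolation=2))
E
```

```text
t: 13.8
position: [0.5139, -0.0388, 0.0381]
tcp_rot: [0.0, 0.982, 0.19, -0.0]
wrist_force: [-2.7, -0.1, 7.7]
width: -0.0002
grip_force: 3.9
t: 14.55
position: [0.5133, -0.0389, 0.1667]
tcp_rot: [-0.0, 0.982, 0.19, -0.0]
wrist_force: [-0.3, 0.1, -0.9]
width: 0.0001
grip_force: 0.0
```

View pics/s4.png

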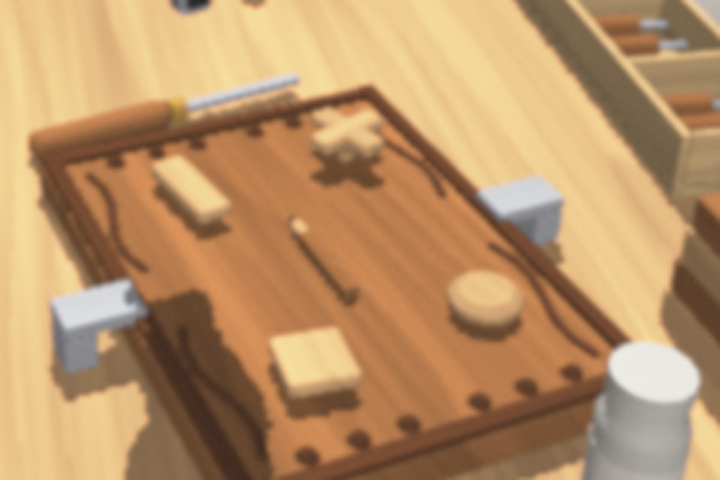

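The long (190,190), square and round bosses sit low on the panel. The cross (348,135) is still proud, the pencil and gouge haven't moved, and the arm is clear. Handing in.

```bash
python3 -c "
from bench import robot
print(robot.close_job())"
```

```text
the job is handed in; nothing more can be done
None
```

I pressed the round, square and long bosses home in that order, each to about 8 N at 38 mm, left the cross boss proud, saw no loose item move in the last side view (mallet and sanding block out of frame), and handed the job in; no verdict was returned.

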